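# Spread the heaped gourds on the drying rack and cull the short one

## Robot

A 6-joint arm with a two-finger parallel gripper is mounted at the origin on the work surface; the furniture and walls round the work are solid. World frame = base frame: x ahead of the robot, y to its left, z up, the work surface at z = 0. Lengths are in m, angles in rad, forces in N, time in s.
With the tool pointing down it reaches from about 0.425 to 1.125 m from the base axis. Payload 14.9 kg.
Tool frame: the origin (TCP) lies at the very end of the fingers, on their centre line; the grasp point (between the pads) lies 19 mm behind it; z points along the fingers, y is the line along which they close (so a half turn about z gives the same grasp; the last joint's range is limited). The gripper opens to 91 mm and grips with 3 to 60 N. Pads are 32 mm wide; open, the fingers measure 118 mm over their backs; the gripper's body (76 mm by 178 mm) begins 60 mm behind the grasp point.
Start: joints at [-1.284, 0.379, 1.734, -0, 1.028, -0.033], TCP at [0.22, -0.665, 0.214] pointing down, gripper open.
Joint ranges: [-2.77, 2.77], [-0.74, 2.19], [0, 2.66], [-1.06, 4.2], [0.31, 2.87], [-3.08, 3.08]. Speed limits (rad/s): [1.89, 1.89, 2.39, 3.14, 3.14, 3.14].

## Interface

Orientations are given as [roll, pitch, yaw] about the fixed x, y, z axes, in that order (R = Rz(yaw) Ry(pitch) Rx(roll)).
In Python, from bench import robot, snapshot, calibration gives the robot as it stands. The module is installed in compiled form; this text tells all that it offers.
- The arm moves only by the tool jog_arm, never from a script. Its argument "rows" is a list of rows, each an object with "translation": the shift along the tool's x, y, z in cm, a list of three; "twist": the turn, a rotation vector about the tool's x, y, z in degrees, a list of three. In form: [{"translation": [x, y, z], "twist": [rx, ry, rz]}, ...]. A call has 1 to 8 rows; each row is the pose to reach, as a shift and turn from the pose commanded when the call began, along the tool's axes at that moment; what a row does not reach only later rows make up. A row lasts 1/10 s, in which the tool goes at most 50 mm and 8.59 degrees, less where a joint would pass 70% of its speed; a pose out of reach is approached as far as the arm can. A call with a gripper value outside its range is refused whole. "grip" is the finger opening in cm, from 0 to 9.12, set as the call begins (left out, the last holds). The fingers move at their own pace and stop on an object; "force" is the grip in N (left out, the last holds). Time passes only in rows, so rows that repeat a pose let the fingers close. It gives the time, the measured TCP pose, the force, the opening and the grip force at its end, in the units of the state.
- robot.state(): the state, without advancing time (a new reading comes with each control period).
- snapshot(name): name is "scene" or "side" or "wrist"; returns (picture, depth): 384x512x3 uint8, red, green, blue; 384x512 float32, m along the optical axis (not along the pixel's ray), 0 where there is no reading.
- calibration(name): a dict with "mtx" (3x3 intrinsics, pixels), "T" (4x4, takes a point from camera to world coordinates). Camera axes: x right, y down, z forward; pixel columns grow to the right and rows downward; lengths in m; the calibration is good to about 2 mm. A picture is of the moment at which its call begins: read the wrist's pose just before it. calibration takes no time and is no camera call; for the wrist camera it gives the pose at the moment of the call.
- robot.close_job(): hands the job in; it is judged then, once.
The state is a dict: "time_s": time; "joint_positions": joint angles; "qd": joint speeds; "joint_efforts": joint torques, N m; "tool_pos": TCP position; "tcp_rot": TCP orientation; "contact_force": force on the tool from outside, world axes, zero at the start; "torque": the same for the moment, N m; "opening": opening from 0.0 (shut) to 1.0 (fully open); "finger_force": force on a finger pad.
Only numpy, scipy, OpenCV 4.12 (cv2) and the standard library are available. Lean on these libraries where they do the work, as an engineer would, in place of code of your own. Each camera call takes 0.05 s, during which the arm holds its last target. There are 200 camera calls.

## Task

The gourds have been heaped up under the upper shelf of the wire drying rack: spread the three full-length ones into one even layer across the lower shelf, lying front to back side by side, wholly on the shelf, with about two fingers' width of clear air or more between neighbours. Lay the one that is clearly shorter flat in the small scrap tray right next to the rack instead. Do not drop or throw any gourd, and do not disturb the other things on the table.

Things in the scene. Friction and masses are not known exactly. Their poses are not given: they have to be found in the camera images.
- gourd_a: whole bitter gourd, 214 mm long, about 48 mm thick at the middle, tapering to both ends, one of the three full-length gourds; starts on top of the heap; 0.11 kg. Origin on its underside near the middle, as built; its own y axis runs along its length
- gourd_b: whole bitter gourd, 204 mm long, about 47 mm thick at the middle, tapering to both ends, one of the three full-length gourds; starts in the bottom row of the heap; 0.11 kg. Origin on its underside near the middle, as built; its own y axis runs along its length
- gourd_c: whole bitter gourd, 199 mm long, about 45 mm thick at the middle, tapering to both ends, one of the three full-length gourds; starts in the bottom row of the heap; 0.11 kg. Origin on its underside near the middle, as built; its own y axis runs along its length
- short_gourd: whole bitter gourd, 174 mm long, about 44 mm thick at the middle, tapering to both ends, the short one, visibly shorter than the others (174 against 199 to 214 mm); starts somewhere in the bottom row of the heap; 0.11 kg. Origin on its underside near the middle, as built; its own y axis runs along its length
- gourd_a_mid (a point): centre of the thickest part of gourd_a, on its lengthwise axis (the point to grip across); y axis along the gourd
- gourd_b_mid (a point): centre of the thickest part of gourd_b, on its lengthwise axis (the point to grip across); y axis along the gourd
- gourd_c_mid (a point): centre of the thickest part of gourd_c, on its lengthwise axis (the point to grip across); y axis along the gourd
- short_gourd_mid (a point): centre of the thickest part of short_gourd, on its lengthwise axis (the point to grip across); y axis along the gourd
- rack: fixed two-tier wire drying rack; origin on the table under its middle, x from its open front (which faces the scrap tray, to the right of the robot) to the back (left), y across. The heap starts on its lower tier, gourds lying front to back, middles just under the upper tier's edge: three side by side a finger apart, 60 mm apart centre to centre, one on top
- rack_floor (a point): centre of the lower tier at the height of its bar tops, 45 mm above the table; axes as the rack's. The tier is 290 mm deep (x) and 310 mm wide (y); floor bars 5 mm thick run front to back, one at y = 0 and one every 30 mm to +-120 mm; the wire rim round it rises 21 mm above the bars
- rack_edge (a point): middle of the front edge of the upper tier, which covers only the back half of the lower one (x = 0 to 145 mm): underside 176 mm, top 184 mm above the lower bar tops; a pouch on it rises 40 mm more. Its posts and braces stand at y = +-155 mm, x 70 to 145 mm
- tray: fixed shallow steel scrap tray lying on the table next to the rack, before its open front (-y), 259 mm along its own x and 369 mm along its own y, rim 24 mm high. Origin at the centre of its underside; floor 4 to 7 mm above that; flat floor x -90 to 90 mm, y -142 to 142 mm. Its length points away from the robot
- peeler: bystander: peeler with a yellow handle lying on the table, 170 mm long, 18 mm high; origin at the centre of its underside
- marker: bystander: black marker pen lying on the table in front of the rack, 136 mm long, 18 mm thick; origin at the centre of its underside

How it is judged:
At the end, for the whole second after the job is handed in: The 3 long gourds rest on the lower tier's bars, front to back within 0.3 rad, centres within 38 mm (front-back) and 135 mm (sideways) of its middle and over 75 mm apart. The short one lies flat (0.2 rad) in the tray, centre within 75 x 115 mm of its middle. All at rest (x of gourd_a_mid in the frame of rack_floor between -0.038 and 0.038 m and y of gourd_a_mid in the frame of rack_floor between -0.135 and 0.135 m and z of gourd_a_mid in the frame of rack_floor between 0.005 and 0.036 m and angle between the y axis of each of gourd_a_mid, gourd_b_mid, gourd_c_mid and the x axis of rack_floor, either way round below 0.3 rad and x of gourd_b_mid in the frame of rack_floor between -0.038 and 0.038 m and y of gourd_b_mid in the frame of rack_floor between -0.135 and 0.135 m and z of gourd_b_mid in the frame of rack_floor between 0.005 and 0.036 m and x of gourd_c_mid in the frame of rack_floor between -0.038 and 0.038 m and y of gourd_c_mid in the frame of rack_floor between -0.135 and 0.135 m and z of gourd_c_mid in the frame of rack_floor between 0.005 and 0.036 m and distance between gourd_a_mid and gourd_b_mid above 0.075 m and distance between each of gourd_a_mid, gourd_b_mid and gourd_c_mid above 0.075 m and x of short_gourd_mid in the frame of tray between -0.075 and 0.075 m and y of short_gourd_mid in the frame of tray between -0.115 and 0.115 m and z of short_gourd_mid in the frame of tray between 0.005 and 0.048 m and angle between short_gourd_mid's own y axis and vertical between 1.37 and 1.77 rad and linear speed of each of gourd_a, gourd_b, gourd_c, short_gourd below 0.03 m/s); the robot touches nothing.
It fails at once if a gourd is dropped or thrown (moves faster than 1.2 m/s) (linear speed of any of gourd_a, gourd_b, gourd_c, short_gourd above 1.2 m/s).
It fails at once if a bystander is moved by more than 30 mm (distance of any of peeler, marker from where it was at the start of the episode above 0.03 m).
It also fails if it takes over 64 s, if anything falls off the work surface, if the arm or the gripper's body presses on something with over 40 N, if the wrist force passes 120 N, or if a joint passes its speed limit or range.

## Working session

There is one attempt and no reset: what is moved stays moved. The work goes in short steps, Python scripts to look and compute and a tool call to move; the robot and the scene stay as the last step left them, time stands still between calls to the robot, and variables do not carry over. Pictures are saved under pics/ and viewed, at most 10 in all, crops included, and the job is handed in when it is done.

Besides the shell and the picture viewer there is one more tool, called after ">>>" as name([rows], argument=value, ...), one row to a line, values as JSON. jog_arm: Moves the arm, as the interface text tells. Its arguments: {"type":"object","properties":{"rows":{"type":"array","items":{"type":"object","properties":{"translation":{"type":"array","items":{"type":"number"}},"twist":{"type":"array","items":{"type":"number"}}}}},"grip":{"type":"number"},"force":{"type":"number"}},"required":["rows"]}

```bash
mkdir -p pics
cat > h.py <<'E'
import numpy as np, cv2
from bench import robot, snapshot, calibration
def cloud(d,c):
    K,T=c["mtx"],np.array(c["T"]); v,u=np.mgrid[:d.shape[0],:d.shape[1]]
    P=np.stack([(u-K[0][2])/K[0][0]*d,(v-K[1][2])/K[1][1]*d,d],-1)
    return P@T[:3,:3].T+T[:3,3]
E
python3 - <<'E'
from h import *
s=robot.state(); print({k:np.round(v,3) for k,v in s.items()})
for n in("scene","side"):
    c=calibration(n);p,d=snapshot(n);np.savez(n+"0.npz",p=p,d=d,K=c["mtx"],T=c["T"])
    cv2.imwrite(f"pics/{n}0.png",p[...,::-1]);print(n,np.round(c["T"],3).tolist(),np.round(c["mtx"],1).tolist())
E
```

```text
{'time_s': np.float64(0.0), 'joint_positions': array([-1.284,  0.379,  1.735, -0.   ,  1.028, -0.033]), 'qd': array([ 0.001,  0.002, -0.   ,  0.   ,  0.001, -0.003]), 'joint_efforts': array([-0.0000e+00, -7.6372e+01, -4.3436e+01,  6.5000e-02,  4.2000e-02,
       -0.0000e+00]), 'tool_pos': array([ 0.22 , -0.664,  0.213]), 'tcp_rot': array([-3.14, -0.  ,  0.32]), 'contact_force': array([-0.592, -0.277, -0.6  ]), 'torque': array([-0.013, -0.046,  0.018]), 'finger_force': np.float64(0.0), 'opening': np.float64(1.0)}
scene [[0.471, 0.517, -0.714, 1.564], [0.882, -0.258, 0.395, -0.728], [0.021, -0.816, -0.578, 0.977], [0.0, 0.0, 0.0, 1.0]] [[447.5, 0.0, 261.9], [0.0, 447.5, 184.2], [0.0, 0.0, 1.0]]
side [[0.994, -0.059, 0.09, 0.407], [-0.107, -0.502, 0.858, -1.295], [-0.005, -0.863, -0.505, 0.809], [0.0, 0.0, 0.0, 1.0]] [[409.8, 0.0, 253.0], [0.0, 409.8, 191.9], [0.0, 0.0, 1.0]]
```

View pics/scene0.png

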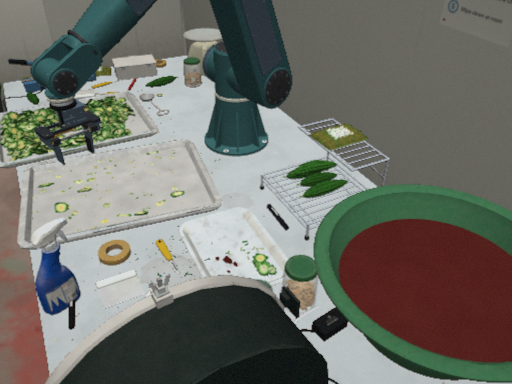

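View pics/side0.png

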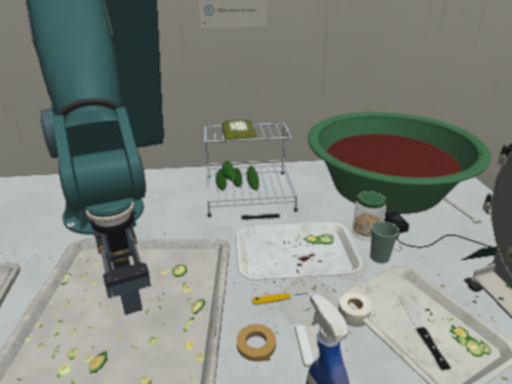

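Scene view: the heap of gourds is at about (320,182), the rack front edge runs (262,188)-(308,235), the marker is at (277,216), and the scrap tray is at (232,245). The side view shows the heap at (237,177) and the rack front from (209,213) to (296,208). Next I'll crop closer and compute the poses.

Run:
```python
from h import *
out=[]
for n,(x0,y0,w,h) in {"scene":(170,110,230,170),"side":(190,105,180,180)}.items():
    z=np.load(n+"0.npz");p,d=z["p"],z["d"];X=cloud(d,dict(mtx=z["K"],T=z["T"]))
    if n=="side":x0,y0,w,h=190,110,190,170
    out.append(cv2.resize(p[y0:y0+h,x0:x0+w],(400*1,int(400*h/w)),interpolation=cv2.INTER_CUBIC))
    hsv=cv2.cvtColor(p,cv2.COLOR_RGB2HSV)
    m=(hsv[...,0]>35)&(hsv[...,0]<85)&(hsv[...,1]>110)&(X[...,2]>.04)&(X[...,2]<.2)&(d>0)
    m&=(X[...,1]>-.35)&(X[...,0]<.9)&(X[...,1]<.2)&(X[...,0]>.4)
    k,l,st,ce=cv2.connectedComponentsWithStats(m.astype(np.uint8))
    for i in range(1,k):
        if st[i,4]<30: continue
        Q=X[l==i];mu=Q.mean(0);e=np.linalg.svd(Q-mu,full_matrices=False)[2][0]
        t=(Q-mu)@e;print(n,st[i],"mean",mu.round(3),"dir",e.round(2),"ext",t.min().round(3),t.max().round(3),"z",np.percentile(Q[:,2],[2,50,98]).round(3))
    # rack: points off the table
    for lab,zl,zh in(("low",.03,.08),("top",.21,.245)):
        r=(d>0)&(X[...,2]>zl)&(X[...,2]<zh)&(X[...,0]>.4)&(X[...,0]<1.0)&(X[...,1]>-.3)&(X[...,1]<.35)&(hsv[...,1]<60)
        k,l,st,ce=cv2.connectedComponentsWithStats(r.astype(np.uint8),connectivity=8)
        for i in np.argsort(-st[1:,4])[:3]+1:
            Q=X[l==i];print(n,lab,st[i],cv2.minAreaRect(Q[:,:2].astype(np.float32)))
H=max(o.shape[0] for o in out)
im=np.hstack([cv2.copyMakeBorder(o,0,H-o.shape[0],0,0,0) for o in out])
cv2.imwrite("pics/c1.png",im[...,::-1])
```

```text
scene [ 287  160   60   37 1127] mean [0.507 0.079 0.082] dir [-0.24  0.97  0.04] ext -0.099 0.121 z [0.055 0.077 0.116]
scene [384 186  16  11  54] mean [0.801 0.136 0.195] dir [ 0.65  0.73 -0.21] ext -0.021 0.023 z [0.182 0.197 0.2  ]
scene [402 187  12   6  38] mean [0.818 0.185 0.197] dir [ 0.55  0.83 -0.11] ext -0.017 0.017 z [0.191 0.197 0.2  ]
scene [368 190  16  11  76] mean [0.793 0.085 0.195] dir [ 0.05  1.   -0.  ] ext -0.026 0.026 z [0.185 0.197 0.2  ]
scene [344 197   8  12  40] mean [ 0.794 -0.019  0.198] dir [ 0.61 -0.79 -0.01] ext -0.03 0.019 z [0.196 0.199 0.2  ]
scene [354 198  10   8  37] mean [0.797 0.017 0.195] dir [ 0.18 -0.98  0.04] ext -0.018 0.021 z [0.188 0.195 0.199]
scene [400 205  11   6  35] mean [0.838 0.17  0.148] dir [ 0.35  0.92 -0.2 ] ext -0.019 0.016 z [0.14  0.148 0.155]
scene [380 206  11  12  30] mean [0.821 0.106 0.144] dir [ 0.41  0.59 -0.7 ] ext -0.014 0.03 z [0.124 0.146 0.157]
scene [290 258  21  13 143] mean [ 0.884 -0.234  0.136] dir [-0.03  1.   -0.01] ext -0.03 0.028 z [0.133 0.136 0.139]
scene low [ 263  166  100   66 1033] ((0.5494372
[... 1125 characters left out ...]
2919016182422638), 89.66725158691406)
side low [385 212  16  16  95] ((0.988282322883606, -0.2123960554599762), (0.02394006960093975, 0.0865335538983345), 1.851279616355896)
side low [362 224  10  10  77] ((0.8752018809318542, -0.27738243341445923), (0.011639592237770557, 0.030084596946835518), 65.31944274902344)
side top [211 120  81  22 415] ((0.5457228422164917, 0.15223369002342224), (0.2919312119483948, 0.18344184756278992), 0.2402174174785614)
side top [222 122   2   2   2] ((0.4480104446411133, 0.22204914689064026), (0.006668401882052422, 0.0), -129.01112365722656)
side top [230 124   2   2   2] ((0.4767196774482727, 0.1771765947341919), (0.009898652322590351, 0.0), 108.95941925048828)
```

View pics/c1.png

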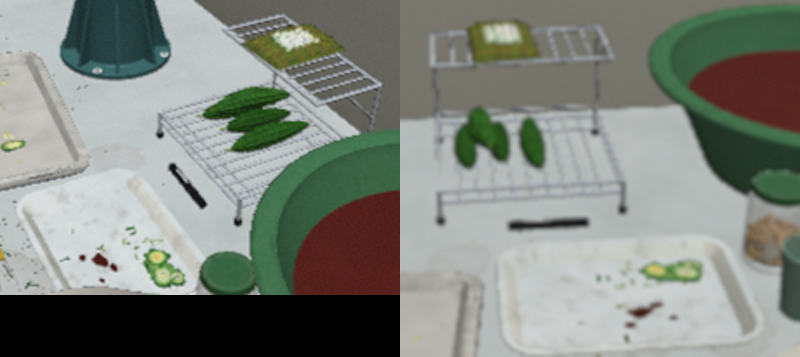

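The crop shows that the top gourd leans over the near and middle ones (left at (470,140) in the side crop). The third gourd stands apart at (532,142). The middle one looks short in the scene crop, at (255,120). Rack centre is about (0.548, 0.070), aligned with the world axes. Next: bring the wrist camera to the rack front with the tool tilted towards +y.

```bash
cat >> h.py <<'E'
from scipy.spatial.transform import Rotation as Ro
def target(tilt,yaw=90): return Ro.from_euler('x',tilt,degrees=True)*Ro.from_euler('xyz',[180,0,yaw],degrees=True)
def go(*wps):
    s=robot.state();p=np.array(s["tool_pos"]);R=Ro.from_euler('xyz',s["tcp_rot"])
    print("t",round(float(s["time_s"]),2),"p",p.round(4),"rpy",np.degrees(s["tcp_rot"]).round(1),"q",np.round(s["joint_positions"],2),"open",round(float(s["opening"])*91.2,1),"F",np.round(s["contact_force"],1),"ff",round(float(s["finger_force"]),1))
    for w in wps:
        T=target(w[3],w[4] if len(w)>4 else 90)
        print(w,"->",(R.inv().apply(np.array(w[:3])-p)*100).round(1).tolist(),np.degrees((R.inv()*T).as_rotvec()).round(1).tolist())
E
python3 -c "
from h import *
go((.49,-.2,.30,0),(.49,-.16,.28,35))
c=calibration('wrist');s=robot.state();R=Ro.from_euler('xyz',s['tcp_rot']);T=np.array(c['T']);print(R.inv().apply(T[:3,3]-s['tool_pos']),(R.inv().as_matrix()@T[:3,:3]).round(2))"
```

```text
t 0.1 p [ 0.22   -0.6642  0.2134] rpy [-179.9   -0.    18.3] q [-1.28  0.38  1.73  0.    1.03 -0.03] open 91.5 F [ 0.6 -0.6  0.1] ff 0.0
(0.49, -0.2, 0.3, 0) -> [40.2, -35.6, -8.6] [-0.0, -0.0, -71.7]
(0.49, -0.16, 0.28, 35) -> [41.5, -39.4, -6.6] [21.8, 30.2, -69.3]
[ 0.069822   -0.00020271 -0.17213769] [[-0.   -0.97 -0.25]
 [ 1.    0.   -0.  ]
 [ 0.   -0.25  0.97]]
```

>>> jog_arm([
  {"translation":[10,-9,-4],"twist":[0,0,-9]},
  {"translation":[16,-14,-8.6],"twist":[0,0,-18]},
  {"translation":[20,-18,-8.6],"twist":[0,0,-27]},
  {"translation":[24,-22,-8.6],"twist":[0,0,-36]},
  {"translation":[28,-26,-8.6],"twist":[0,0,-45]},
  {"translation":[32,-30,-8.6],"twist":[0,0,-54]},
  {"translation":[36,-33,-8.6],"twist":[0,0,-63]},
  {"translation":[40.2,-35.6,-8.6],"twist":[0,0,-71.7]},
])

```text
time_s: 0.9
tool_pos: [0.4119, -0.3233, 0.2916]
tcp_rot: [3.141, 0.0, 1.526]
contact_force: [1.0, -0.9, -0.1]
opening: 1.002
finger_force: 0.0
```

```bash
python3 -c "
from h import *
go((.49,-.2,.30,0),(.49,-.16,.26,40))"
```

```text
t 0.9 p [ 0.4119 -0.3233  0.2916] rpy [180.    0.   87.4] q [-0.71  0.    2.03  0.    1.1  -0.66] open 91.4 F [ 1.  -0.9 -0.1] ff 0.0
(0.49, -0.2, 0.3, 0) -> [12.7, 7.2, -0.8] [0.0, 0.0, -2.6]
(0.49, -0.16, 0.26, 40) -> [16.7, 7.1, 3.2] [0.9, 40.0, -2.5]
```

>>> jog_arm([
  {"translation":[5,2,0],"twist":[0,8,0]},
  {"translation":[9,4,0],"twist":[0,16,-1]},
  {"translation":[12,5.5,1],"twist":[0,24,-2]},
  {"translation":[15,6.5,2],"twist":[1,32,-2]},
  {"translation":[16.7,7.1,3.2],"twist":[1,40,-2.5]},
  {"translation":[16.7,7.1,3.2],"twist":[1,40,-2.5]},
  {"translation":[16.7,7.1,3.2],"twist":[1,40,-2.5]},
])

```text
time_s: 1.6
tool_pos: [0.4906, -0.1627, 0.2589]
tcp_rot: [-3.138, -0.695, 1.563]
contact_force: [0.1, -0.6, 0.5]
opening: 0.999
finger_force: 0.0
```

Run:
```python
from h import *
go()
c=calibration("wrist");p,d=snapshot("wrist");np.savez("w1.npz",p=p,d=d,K=c["mtx"],T=c["T"])
cv2.imwrite("pics/w1.png",p[...,::-1])
X=cloud(d,c);g=(X[...,2]>.05)&(X[...,2]<.14)&(d>0)&(X[...,0]<.75)&(X[...,0]>.37)&(X[...,1]>-.1)&(X[...,1]<.25)
h=cv2.cvtColor(p,cv2.COLOR_RGB2HSV);g&=(h[...,0]>35)&(h[...,0]<85)&(h[...,1]>90)
# x-profile of top height at y slices
for y in np.arange(-.06,.2,.02):
    q=X[g&(abs(X[...,1]-y)<.008)]
    print(round(y,2),[(round(x,3),round(q[abs(q[:,0]-x)<.004][:,2].max(),3)) for x in np.arange(.39,.6,.01) if (abs(q[:,0]-x)<.004).sum()>3])
```

```text
t 1.6 p [ 0.4906 -0.1627  0.2589] rpy [-179.8  -39.8   89.5] q [-0.64  0.24  1.96  0.55  1.43 -0.85] open 91.1 F [ 0.1 -0.6  0.5] ff 0.0
-0.06 []
-0.04 []
-0.02 [(np.float64(0.43), np.float64(0.072)), (np.float64(0.47), np.float64(0.111)), (np.float64(0.55), np.float64(0.067))]
0.0 [(np.float64(0.43), np.float64(0.076)), (np.float64(0.44), np.float64(0.073)), (np.float64(0.46), np.float64(0.108)), (np.float64(0.47), np.float64(0.113)), (np.float64(0.49), np.float64(0.071)), (np.float64(0.54), np.float64(0.072)), (np.float64(0.55), np.float64(0.076)), (np.float64(0.56), np.float64(0.074))]
0.02 [(np.float64(0.42), np.float64(0.078)), (np.float64(0.43), np.float64(0.084)), (np.float64(0.44), np.float64(0.081)), (np.float64(0.45), np.float64(0.111)), (np.float64(0.46), np.float64(0.119)), (np.float64(0.47), np.float64(0.12)), (np.float64(0.48), np.float64(0.111)), (np.float64(0.49), np.float64(0.076)), (np.float64(0.5), np.float64(0.074)), (np.float64(0.53), np.float64(0.066)), (np.float64(0.54), np.float64(0.078)), (np.float64(0.55), np.float64(0.081)), (np.float64(0.56), np.float64(0.
[... 3161 characters left out ...]
4(0.46), np.float64(0.111)), (np.float64(0.47), np.float64(0.107)), (np.float64(0.48), np.float64(0.094)), (np.float64(0.49), np.float64(0.079)), (np.float64(0.5), np.float64(0.079)), (np.float64(0.54), np.float64(0.08)), (np.float64(0.55), np.float64(0.083)), (np.float64(0.56), np.float64(0.082))]
0.16 [(np.float64(0.43), np.float64(0.075)), (np.float64(0.45), np.float64(0.103)), (np.float64(0.46), np.float64(0.106)), (np.float64(0.47), np.float64(0.102)), (np.float64(0.49), np.float64(0.074)), (np.float64(0.5), np.float64(0.072)), (np.float64(0.54), np.float64(0.075)), (np.float64(0.55), np.float64(0.078)), (np.float64(0.56), np.float64(0.078))]
0.18 [(np.float64(0.46), np.float64(0.099))]
```

View pics/w1.png

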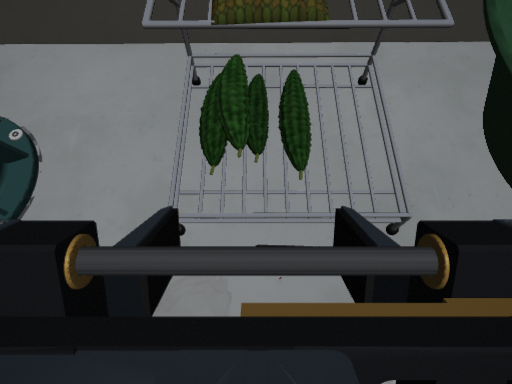

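The wrist view shows the heap clearly. The left gourd is at (213,120), the top one (gourd_a) at (235,105), the middle one at (258,115), about 85 px long and the short one, and the right one at (295,120). The left (x≈0.428) and right (x≈0.549) long gourds already sit well, so I only need to move gourd_a to x≈0.65 and the short one to the tray.

```bash
python3 -c "
from h import *
go((.461,.0,.20,40,94),(.461,.08,.099,40,94))"
```

```text
t 1.65 p [ 0.4908 -0.1628  0.2598] rpy [-179.9  -39.8   89.6] q [-0.64  0.23  1.96  0.55  1.43 -0.85] open 91.4 F [ 0.8  0.4 -0.1] ff 0.0
(0.461, 0.0, 0.2, 40, 94) -> [8.7, -3.1, 15.0] [0.1, 0.2, -4.3]
(0.461, 0.08, 0.099, 40, 94) -> [8.4, -3.1, 27.9] [0.1, 0.2, -4.3]
```

>>> jog_arm([
  {"translation":[3,-1.5,4],"twist":[0,0,-2]},
  {"translation":[6,-3.1,8],"twist":[0,0,-4.3]},
  {"translation":[8.7,-3.1,12],"twist":[0,0,-4.3]},
  {"translation":[8.7,-3.1,15],"twist":[0,0,-4.3]},
  {"translation":[8.7,-3.1,15],"twist":[0,0,-4.3]},
], grip=7)

```text
time_s: 2.15
tool_pos: [0.4591, 0.0032, 0.1998]
tcp_rot: [3.082, -0.694, 1.665]
contact_force: [-0.3, -0.3, 0.9]
opening: 0.77
finger_force: 0.0
```

```bash
python3 -c "
from h import *
go((.461,.08,.099,40,94))"
```

```text
t 2.15 p [0.4591 0.0032 0.1998] rpy [176.6 -39.8  95.4] q [-0.4   0.16  2.19  0.69  1.2  -0.87] open 70.2 F [-0.3 -0.3  0.9] ff 0.0
(0.461, 0.08, 0.099, 40, 94) -> [-0.6, 0.1, 12.7] [-0.0, 0.1, 0.1]
```

>>> jog_arm([
  {"translation":[0,0.1,4],"twist":[0,0,0]},
  {"translation":[-0.3,0.1,8],"twist":[0,0,0]},
  {"translation":[-0.6,0.1,11],"twist":[0,0,0]},
  {"translation":[-0.6,0.1,12.7],"twist":[0,0,0]},
  {"translation":[-0.6,0.1,12.7],"twist":[0,0,0]},
])

```text
time_s: 2.65
tool_pos: [0.4624, 0.0785, 0.0993]
tcp_rot: [3.081, -0.696, 1.663]
contact_force: [0.3, -0.5, 0.7]
opening: 0.769
finger_force: 0.0
```

>>> jog_arm([
  {"translation":[0,0,0],"twist":[0,0,0]},
  {"translation":[0,0,0],"twist":[0,0,0]},
  {"translation":[0,0,0],"twist":[0,0,0]},
  {"translation":[0,0,0],"twist":[0,0,0]},
  {"translation":[0,0,0],"twist":[0,0,0]},
], grip=3, force=20)

```text
time_s: 3.15
tool_pos: [0.4625, 0.078, 0.0997]
tcp_rot: [3.08, -0.696, 1.663]
contact_force: [-1.8, -0.9, 1.2]
opening: 0.513
finger_force: 19.8
```

```bash
python3 -c "
from h import *
go((.461,.07,.15,40,94),(.648,.07,.15,40))"
```

```text
t 3.15 p [0.4625 0.078  0.0997] rpy [176.5 -39.9  95.3] q [-0.25  0.34  2.24  0.85  0.97 -0.97] open 46.8 F [-1.8 -0.9  1.2] ff 19.8
(0.461, 0.07, 0.15, 40, 94) -> [2.6, 0.0, -4.4] [0.1, 0.0, 0.0]
(0.648, 0.07, 0.15, 40) -> [1.3, 18.7, -4.3] [0.1, 0.0, 4.0]
```

Gripped at 46.8 mm. Next: lift slowly and carry along x.

>>> jog_arm([
  {"translation":[0.9,0,-1.5],"twist":[0,0,0]},
  {"translation":[1.8,0,-3],"twist":[0,0,0]},
  {"translation":[2.6,0,-4.4],"twist":[0,0,0]},
  {"translation":[2.4,4,-4.4],"twist":[0,0,1]},
  {"translation":[2,8,-4.4],"twist":[0,0,2]},
  {"translation":[1.7,12,-4.4],"twist":[0,0,3]},
  {"translation":[1.4,16,-4.4],"twist":[0,0,4]},
  {"translation":[1.3,18.7,-4.3],"twist":[0,0,4]},
])

```text
time_s: 3.95
tool_pos: [0.6503, 0.0702, 0.1494]
tcp_rot: [3.138, -0.698, 1.571]
contact_force: [-0.7, 0.5, -0.7]
opening: 0.514
finger_force: 19.7
```

Run:
```python
from h import *
go((.648,.07,.066,40))
c=calibration("side");p,d=snapshot("side")
cv2.imwrite("pics/s2.png",cv2.resize(p[110:230,190:320],(520,480))[...,::-1])
X=cloud(d,c);h=cv2.cvtColor(p,cv2.COLOR_RGB2HSV)
g=(h[...,0]>35)&(h[...,0]<85)&(h[...,1]>90)&(X[...,2]>.05)&(X[...,2]<.2)&(X[...,0]>.4)&(X[...,0]<.72)&(X[...,1]>-.1)&(X[...,1]<.2)
k,l,st,_=cv2.connectedComponentsWithStats(g.astype(np.uint8))
for i in range(1,k):
    if st[i,4]>20: Q=X[l==i];print(st[i],Q.min(0).round(3),Q.max(0).round(3))
```

```text
t 3.95 p [0.6503 0.0702 0.1494] rpy [179.8 -40.   90. ] q [-0.19  0.48  1.86  0.79  1.1  -0.67] open 46.9 F [-0.7  0.5 -0.7] ff 19.7
(0.648, 0.07, 0.066, 40) -> [-5.4, -0.3, 6.4] [0.2, 0.0, 0.0]
[275 155  13   8  80] [ 0.621 -0.022  0.149] [0.676 0.064 0.198]
[248 167  10  22 154] [ 0.53  -0.009  0.064] [0.562 0.136 0.089]
[233 169   8  17 104] [0.473 0.02  0.066] [0.5   0.127 0.091]
[217 170   8  19 122] [0.413 0.001 0.065] [0.441 0.129 0.089]
```

View pics/s2.png

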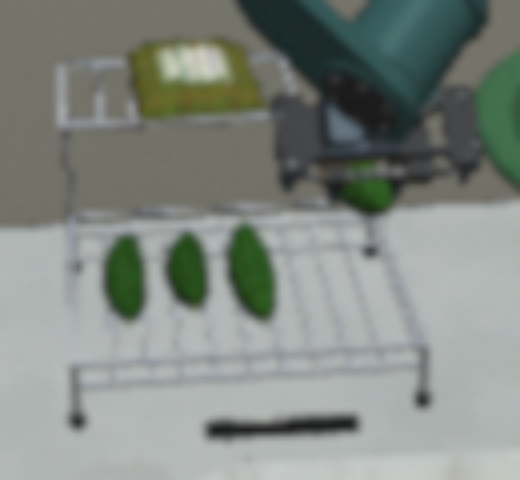

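In the side crop the three bottom gourds lie at (125,278), (187,270) and (252,272), undisturbed, and the held gourd's tip is at (368,190). I'll check its pitch.

Run:
```python
from h import *
for n in("side","scene","wrist"):
    c=calibration(n);p,d=snapshot(n)
    if n=="wrist":cv2.imwrite("pics/w2.png",p[...,::-1])
    X=cloud(d,c);h=cv2.cvtColor(p,cv2.COLOR_RGB2HSV)
    g=(h[...,0]>35)&(h[...,0]<80)&(h[...,1]>100)&(X[...,2]>.09)&(X[...,2]<.215)&(X[...,0]>.61)&(X[...,0]<.69)&(X[...,1]>-.12)&(X[...,1]<.25)
    for y in np.arange(-.1,.24,.02):
        q=X[g&(abs(X[...,1]-y)<.01)]
        if len(q)>3: print(n,round(y,2),len(q),"x",q[:,0].min().round(3),q[:,0].max().round(3),"z",q[:,2].min().round(3),q[:,2].max().round(3))
```

```text
side 0.0 16 x 0.64 0.669 z 0.165 0.214
side 0.02 36 x 0.644 0.671 z 0.155 0.178
side 0.04 20 x 0.637 0.677 z 0.153 0.175
scene -0.02 12 x 0.621 0.685 z 0.163 0.207
scene 0.0 24 x 0.657 0.671 z 0.154 0.17
scene 0.02 6 x 0.664 0.672 z 0.152 0.158
scene 0.1 33 x 0.66 0.674 z 0.137 0.162
scene 0.12 40 x 0.651 0.676 z 0.133 0.161
scene 0.14 36 x 0.649 0.671 z 0.129 0.154
scene 0.16 26 x 0.65 0.669 z 0.129 0.146
scene 0.18 8 x 0.652 0.667 z 0.127 0.135
wrist 0.02 10 x 0.649 0.655 z 0.176 0.178
wrist 0.04 1998 x 0.631 0.673 z 0.158 0.178
wrist 0.06 1620 x 0.626 0.673 z 0.15 0.179
wrist 0.08 2316 x 0.625 0.672 z 0.149 0.175
wrist 0.1 782 x 0.625 0.67 z 0.149 0.171
wrist 0.12 572 x 0.629 0.67 z 0.144 0.164
wrist 0.14 591 x 0.629 0.67 z 0.14 0.159
wrist 0.16 225 x 0.638 0.665 z 0.137 0.153
wrist 0.18 40 x 0.645 0.653 z 0.133 0.143
```

View pics/w2.png

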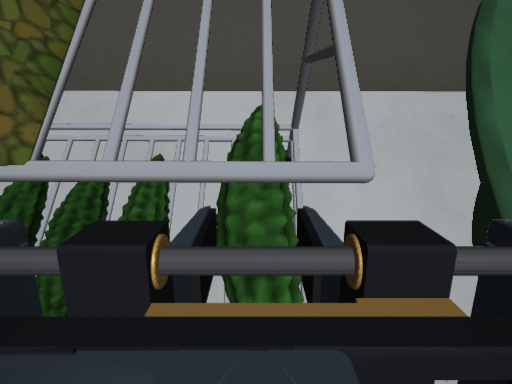

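The held gourd is at (260,200), with its rear end pitched down about 8°. I'll compensate by tilting the tool to 47° while lowering.

```bash
python3 -c "
from h import *
go((.648,.068,.064,47),(.648,.03,.12,47))"
```

```text
t 4.15 p [0.6476 0.0704 0.1489] rpy [179.9 -40.   90. ] q [-0.19  0.48  1.87  0.79  1.1  -0.67] open 47.1 F [ 0.   0.4 -1.3] ff 19.7
(0.648, 0.068, 0.064, 47) -> [-5.6, 0.0, 6.3] [0.1, 7.0, 0.0]
(0.648, 0.03, 0.12, 47) -> [-5.0, 0.0, -0.4] [0.1, 7.0, 0.0]
```

>>> jog_arm([
  {"translation":[-1.5,0,1.7],"twist":[0,4,0]},
  {"translation":[-3,0,3.4],"twist":[0,7,0]},
  {"translation":[-4.3,0,4.8],"twist":[0,7,0]},
  {"translation":[-5.2,0,5.8],"twist":[0,7,0]},
  {"translation":[-5.6,0,6.3],"twist":[0,7,0]},
  {"translation":[-5.6,0,6.3],"twist":[0,7,0]},
])

```text
time_s: 4.75
tool_pos: [0.6476, 0.0682, 0.0654]
tcp_rot: [3.139, -0.821, 1.572]
contact_force: [0.9, 0.4, -1.5]
opening: 0.518
finger_force: 19.7
```

Run:
```python
from h import *
go((.648,.068,.062,47))
c=calibration("wrist");p,d=snapshot("wrist")
X=cloud(d,c);h=cv2.cvtColor(p,cv2.COLOR_RGB2HSV)
g=(h[...,0]>35)&(h[...,0]<80)&(h[...,1]>100)&(X[...,2]>.02)&(X[...,2]<.215)&(X[...,0]>.61)&(X[...,0]<.69)&(X[...,1]>-.12)&(X[...,1]<.25)
for y in np.arange(-.04,.24,.02):
    q=X[g&(abs(X[...,1]-y)<.01)]
    if len(q)>3: print(round(y,2),len(q),"x",q[:,0].min().round(3),q[:,0].max().round(3),"z",q[:,2].min().round(3),q[:,2].max().round(3))
```

```text
t 4.75 p [0.6476 0.0682 0.0654] rpy [179.9 -47.   90.1] q [-0.23  0.65  1.85  0.92  1.11 -0.87] open 47.2 F [ 0.9  0.4 -1.5] ff 19.7
(0.648, 0.068, 0.062, 47) -> [-0.3, 0.0, 0.2] [0.1, -0.0, 0.0]
0.02 626 x 0.634 0.672 z 0.07 0.151
0.04 1378 x 0.61 0.672 z 0.068 0.153
0.06 2262 x 0.624 0.672 z 0.066 0.093
0.08 2271 x 0.624 0.672 z 0.07 0.094
0.1 1730 x 0.624 0.669 z 0.071 0.092
0.12 1253 x 0.626 0.669 z 0.072 0.09
0.14 802 x 0.629 0.668 z 0.072 0.089
0.16 413 x 0.638 0.665 z 0.071 0.085
0.18 126 x 0.646 0.662 z 0.071 0.079
```

>>> jog_arm([
  {"translation":[-0.2,0,0.2],"twist":[0,0,0]},
  {"translation":[-0.3,0,0.3],"twist":[0,0,0]},
  {"translation":[-0.3,0,0.3],"twist":[0,0,0]},
])

```text
time_s: 5.1
tool_pos: [0.6479, 0.0686, 0.0633]
tcp_rot: [3.138, -0.824, 1.574]
contact_force: [-9.7, -3.6, 21.7]
opening: 0.516
finger_force: 20.7
```

>>> jog_arm([
  {"translation":[0,0,0],"twist":[0,0,0]},
  {"translation":[0,0,0],"twist":[0,0,0]},
  {"translation":[0,0,0],"twist":[0,0,0]},
  {"translation":[0,0,0],"twist":[0,0,0]},
], grip=7)

```text
time_s: 5.5
tool_pos: [0.6437, 0.0683, 0.0618]
tcp_rot: [-3.136, -0.824, 1.571]
contact_force: [-40.3, -17.2, 31.9]
opening: 0.7
finger_force: 21.8
```

```bash
python3 -c "
from h import *
go((.648,.0,.14,47),(.49,-.1,.23,40))"
```

```text
t 5.5 p [0.6437 0.0683 0.0618] rpy [-179.7  -47.2   90. ] q [-0.23  0.65  1.86  0.92  1.11 -0.87] open 63.9 F [-40.3 -17.2  31.9] ff 21.8
(0.648, 0.0, 0.14, 47) -> [1.1, 0.4, -10.3] [-0.3, -0.2, 0.0]
(0.49, -0.1, 0.23, 40) -> [0.9, -15.5, -23.7] [-0.3, -7.2, 0.0]
```

The right finger is pressing on the rack rim. I'll narrow the opening and back straight out.

>>> jog_arm([
  {"translation":[0,-0.1,0],"twist":[0,0,0]},
  {"translation":[0,-0.1,0],"twist":[0,0,0]},
  {"translation":[0,-0.1,0],"twist":[0,0,0]},
], grip=5.6)

```text
time_s: 5.8
tool_pos: [0.6467, 0.0683, 0.0613]
tcp_rot: [3.139, -0.821, 1.572]
contact_force: [-4.6, 1.4, 3.1]
opening: 0.62
finger_force: 2.3
```

Run:
```python
from h import *
go()
c=calibration("wrist");p,d=snapshot("wrist")
X=cloud(d,c);h=cv2.cvtColor(p,cv2.COLOR_RGB2HSV)
g=(h[...,0]>35)&(h[...,0]<80)&(h[...,1]>100)&(X[...,2]>.02)&(X[...,2]<.215)&(X[...,0]>.61)&(X[...,0]<.69)&(X[...,1]>-.12)&(X[...,1]<.25)
for y in np.arange(.02,.24,.04):
    q=X[g&(abs(X[...,1]-y)<.01)]
    if len(q)>3: print(round(y,2),len(q),"x",q[:,0].min().round(3),q[:,0].max().round(3),"z",q[:,2].min().round(3),q[:,2].max().round(3))
```

```text
t 5.8 p [0.6467 0.0683 0.0613] rpy [179.8 -47.   90.1] q [-0.23  0.65  1.86  0.92  1.1  -0.87] open 56.5 F [-4.6  1.4  3.1] ff 2.3
0.02 717 x 0.629 0.675 z 0.069 0.147
0.06 2252 x 0.619 0.675 z 0.065 0.09
0.1 1725 x 0.619 0.664 z 0.065 0.09
0.14 858 x 0.625 0.662 z 0.066 0.085
0.18 136 x 0.64 0.655 z 0.07 0.077
```

>>> jog_arm([
  {"translation":[0,-0.2,-1.5],"twist":[0,0,0]},
  {"translation":[0,-0.2,-4],"twist":[0,0,0]},
  {"translation":[0,-0.2,-7],"twist":[0,0,0]},
  {"translation":[0,-0.2,-11],"twist":[0,0,0]},
  {"translation":[0,-3,-15],"twist":[0,-2,0]},
  {"translation":[0.5,-7,-19],"twist":[0,-5,0]},
  {"translation":[0.9,-11,-22],"twist":[0,-7,0]},
  {"translation":[0.9,-15.5,-23.7],"twist":[0,-7,0]},
])

```text
time_s: 6.65
tool_pos: [0.4957, -0.0995, 0.2303]
tcp_rot: [3.134, -0.694, 1.574]
contact_force: [0.3, -0.4, -0.2]
opening: 0.612
finger_force: 0.0
```

```bash
cat > meas.py <<'E'
from h import *
def meas(n="wrist"):
    c=calibration(n);p,d=snapshot(n);X=cloud(d,c);h=cv2.cvtColor(p,cv2.COLOR_RGB2HSV)
    g=(h[...,0]>35)&(h[...,0]<85)&(h[...,1]>90)&(X[...,2]>.05)&(X[...,2]<.14)&(X[...,0]<.7)&(X[...,0]>.395)&(X[...,1]>-.1)&(X[...,1]<.25)
    k,l,st,_=cv2.connectedComponentsWithStats(g.astype(np.uint8))
    for i in range(1,k):
        if st[i,4]<150: continue
        Q=X[l==i];(cx,cy),wh,a=cv2.minAreaRect(Q[:,:2].astype(np.float32));e=np.linalg.svd(Q[:,:2]-Q[:,:2].mean(0),full_matrices=False)[2][0]
        print(st[i],"c",round(cx,3),round(cy,3),"wh",np.round(wh,3),"dir",e.round(2),"y",Q[:,1].min().round(3),Q[:,1].max().round(3),"ztop",Q[:,2].max().round(3))
    return p
E
python3 - <<'E'
from meas import *
p=meas();go((.49,-.07,.22,40));cv2.imwrite("pics/w3.png",p[...,::-1])
E
```

```text
[ 344   80   47  133 3416] c 0.64 0.083 wh [0.045 0.207] dir [ 0.05 -1.  ] y -0.021 0.187 ztop 0.09
[ 277   86   37  129 2997] c 0.547 0.077 wh [0.045 0.197] dir [ 0.01 -1.  ] y -0.021 0.176 ztop 0.089
[ 187   88   35  118 2659] c 0.428 0.083 wh [0.19  0.043] dir [-0.03 -1.  ] y -0.012 0.178 ztop 0.089
[ 233   91   32  103 2161] c 0.487 0.087 wh [0.168 0.041] dir [-0.02 -1.  ] y 0.003 0.171 ztop 0.086
t 6.7 p [ 0.4904 -0.0999  0.2307] rpy [179.7 -39.9  90.1] q [-0.55  0.22  2.04  0.6   1.33 -0.83] open 55.9 F [ 2.9 -1.9  0.2] ff 0.0
(0.49, -0.07, 0.22, 40) -> [1.6, -0.1, 2.7] [0.2, 0.1, 0.1]
```

View pics/w3.png

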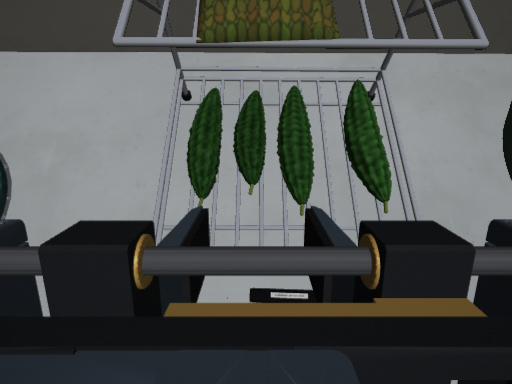

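The wrist view shows four separate gourds at (205,145), (250,140) the short one, (296,150) and (368,145). Spacings of the long ones are fine: x=0.428, 0.547 and 0.640. Next is the short one, with a narrow finger opening.

```bash
python3 -c "
from h import *
go((.4875,.015,.147,45,91))"
```

```text
t 6.7 p [ 0.4904 -0.0999  0.2307] rpy [179.7 -39.9  90.1] q [-0.55  0.22  2.04  0.6   1.33 -0.83] open 55.9 F [ 2.9 -1.9  0.2] ff 0.0
(0.4875, 0.015, 0.147, 45, 91) -> [3.5, -0.3, 13.8] [0.2, 5.1, -0.9]
```

>>> jog_arm([
  {"translation":[1.2,-0.3,4.5],"twist":[0,2.5,-0.9]},
  {"translation":[2.4,-0.3,9],"twist":[0,5.1,-0.9]},
  {"translation":[3.5,-0.3,12.5],"twist":[0,5.1,-0.9]},
  {"translation":[3.5,-0.3,13.8],"twist":[0,5.1,-0.9]},
  {"translation":[3.5,-0.3,13.8],"twist":[0,5.1,-0.9]},
  {"translation":[3.5,-0.3,13.8],"twist":[0,5.1,-0.9]},
], grip=4.8)

```text
time_s: 7.3
tool_pos: [0.494, 0.017, 0.1451]
tcp_rot: [3.122, -0.786, 1.595]
contact_force: [0.2, -0.6, 0.5]
opening: 0.527
finger_force: 0.0
```

```bash
python3 -c "
from meas import *
meas()
go((.4875,.07,.092,45,91),(.4875,.095,.067,45,91))"
```

```text
[ 380  119   79  127 4632] c 0.637 0.113 wh [0.042 0.151] dir [ 0.02 -1.  ] y 0.038 0.189 ztop 0.09
[ 289  125   54  121 3471] c 0.547 0.11 wh [0.045 0.134] dir [-0.01 -1.  ] y 0.042 0.177 ztop 0.088
[ 158  126   53  116 3450] c 0.429 0.108 wh [0.142 0.044] dir [-0.09 -1.  ] y 0.037 0.179 ztop 0.088
[ 226  131   46  115 4084] c 0.487 0.104 wh [0.042 0.135] dir [-0.04 -1.  ] y 0.037 0.171 ztop 0.086
[451 276  16  32 378] c 0.651 0.003 wh [0.022 0.012] dir [-0.24 -0.97] y -0.008 0.014 ztop 0.082
t 7.35 p [0.4942 0.0167 0.1453] rpy [178.8 -45.1  91.4] q [-0.38  0.34  2.14  0.8   1.16 -0.92] open 48.1 F [ 0.1  0.5 -0.1] ff 0.0
(0.4875, 0.07, 0.092, 45, 91) -> [0.0, -0.7, 7.5] [0.2, -0.1, -0.0]
(0.4875, 0.095, 0.067, 45, 91) -> [-0.0, -0.7, 11.1] [0.2, -0.1, -0.0]
```

>>> jog_arm([
  {"translation":[0,-0.7,2],"twist":[0,0,0]},
  {"translation":[0,-0.7,4.5],"twist":[0,0,0]},
  {"translation":[0,-0.7,6],"twist":[0,0,0]},
  {"translation":[0,-0.7,7],"twist":[0,0,0]},
  {"translation":[0,-0.7,7.5],"twist":[0,0,0]},
  {"translation":[0,-0.7,7.5],"twist":[0,0,0]},
])

```text
time_s: 7.95
tool_pos: [0.4865, 0.071, 0.0913]
tcp_rot: [3.124, -0.787, 1.594]
contact_force: [-0.2, -0.7, 1.2]
opening: 0.53
finger_force: 0.0
```

```bash
python3 -c "
from meas import *
p=meas();cv2.imwrite('pics/w4.png',p[...,::-1])
go((.4875,.095,.067,45,91))"
```

```text
[ 427  120   85  126 6493] c 0.637 0.13 wh [0.119 0.039] dir [-0.14 -0.99] y 0.071 0.189 ztop 0.09
[ 311  128   64  114 4065] c 0.549 0.114 wh [0.127 0.043] dir [-0.08 -1.  ] y 0.054 0.178 ztop 0.136
[ 144  130   64  112 3967] c 0.428 0.114 wh [0.045 0.125] dir [-0.08 -1.  ] y 0.054 0.178 ztop 0.134
[ 225  136   65  110 4959] c 0.488 0.12 wh [0.104 0.043] dir [-0.09 -1.  ] y 0.068 0.172 ztop 0.086
[ 231  276   57   27 1375] c 0.489 0.044 wh [0.018 0.036] dir [ 1.   -0.03] y 0.036 0.054 ztop 0.083
[455 276  24  27 345] c 0.624 0.05 wh [0.005 0.018] dir [ 0.14 -0.99] y 0.041 0.059 ztop 0.074
t 8.0 p [0.4866 0.0707 0.0916] rpy [178.9 -45.1  91.4] q [-0.29  0.42  2.18  0.91  1.04 -0.98] open 48.3 F [ 0.6 -0.9 -0.2] ff 0.0
(0.4875, 0.095, 0.067, 45, 91) -> [-0.0, 0.1, 3.5] [0.1, -0.1, -0.0]
```

View pics/w4.png

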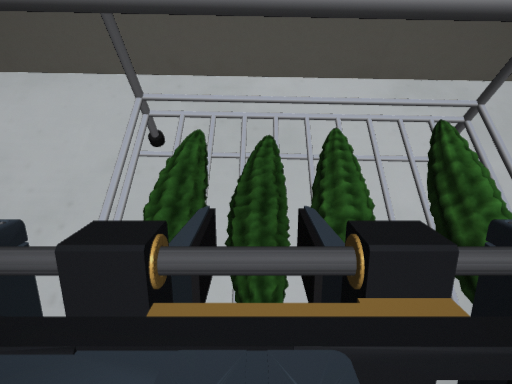

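The fingers at (195,240) and (325,240) straddle the short gourd at (260,220) and fit the gaps. I'll descend slowly.

>>> jog_arm([
  {"translation":[0,0.1,1],"twist":[0,0,0]},
  {"translation":[0,0.1,2],"twist":[0,0,0]},
  {"translation":[0,0.1,2.7],"twist":[0,0,0]},
  {"translation":[0,0.1,3.3],"twist":[0,0,0]},
  {"translation":[0,0.1,3.3],"twist":[0,0,0]},
])

```text
time_s: 8.5
tool_pos: [0.4868, 0.095, 0.0674]
tcp_rot: [3.125, -0.787, 1.594]
contact_force: [1.5, -0.3, -0.7]
opening: 0.527
finger_force: 0.0
```

>>> jog_arm([
  {"translation":[0,0,0],"twist":[0,0,0]},
  {"translation":[0,0,0],"twist":[0,0,0]},
  {"translation":[0,0,0],"twist":[0,0,0]},
  {"translation":[0,0,0],"twist":[0,0,0]},
], grip=2.5, force=20)

```text
time_s: 8.9
tool_pos: [0.4874, 0.0942, 0.0681]
tcp_rot: [3.124, -0.787, 1.594]
contact_force: [-0.5, -0.1, -0.9]
opening: 0.483
finger_force: 19.9
```

```bash
python3 -c "
from meas import *
meas()
go((.4875,.08,.13,45,91),(.4875,-.06,.16,45,91))
z=np.load('scene0.npz');X=cloud(z['d'],dict(mtx=z['K'],T=z['T']));p=z['p'];h=cv2.cvtColor(p,cv2.COLOR_RGB2HSV)
g=(X[...,1]>-.45)&(X[...,1]<-.08)&(X[...,0]>.35)&(X[...,0]<.95)&(X[...,2]>.015)&(X[...,2]<.035)&(z['d']>0)
k,l,st,_=cv2.connectedComponentsWithStats(g.astype(np.uint8));
for i in np.argsort(-st[1:,4])[:3]+1: print(st[i],cv2.minAreaRect(X[l==i][:,:2].astype(np.float32)))
"
```

```text
[ 450  121   62  125 5626] c 0.637 0.138 wh [0.104 0.03 ] dir [-0.24 -0.97] y 0.089 0.19 ztop 0.086
[ 319  130   73  111 4297] c 0.551 0.122 wh [0.112 0.044] dir [-0.14 -0.99] y 0.072 0.179 ztop 0.118
[ 127  132   72  109 4267] c 0.43 0.125 wh [0.04  0.105] dir [-0.05 -1.  ] y 0.075 0.179 ztop 0.113
[ 222  139   72  107 5215] c 0.487 0.127 wh [0.042 0.091] dir [-0.12 -0.99] y 0.081 0.173 ztop 0.087
[ 219  276   76   27 1900] c 0.487 0.062 wh [0.017 0.041] dir [ 1.   -0.02] y 0.053 0.071 ztop 0.086
t 8.95 p [0.4874 0.0942 0.0681] rpy [179.  -45.1  91.3] q [-0.24  0.47  2.18  0.96  1.   -1.01] open 44.0 F [-0.6  0.9 -1.9] ff 19.9
(0.4875, 0.08, 0.13, 45, 91) -> [3.4, 0.1, -5.4] [0.1, -0.1, -0.1]
(0.4875, -0.06, 0.16, 45, 91) -> [-4.4, -0.0, -17.4] [0.1, -0.1, -0.1]
[ 178  207  110   71 1055] ((0.6121541857719421, -0.31330159306526184), (0.2609916031360626, 0.31197240948677063), 88.07598114013672)
[166 191  56  30 465] ((0.41427096724510193, -0.33848467469215393), (0.08263205736875534, 0.2179098129272461), 15.246659278869629)
[299 298  17  14  74] ((0.9361685514450073, -0.2295692265033722), (0.013090872205793858, 0.058062076568603516), 6.394204139709473)
```

>>> jog_arm([
  {"translation":[0.8,0,-1.2],"twist":[0,0,0]},
  {"translation":[1.8,0,-2.7],"twist":[0,0,0]},
  {"translation":[2.8,0,-4.2],"twist":[0,0,0]},
  {"translation":[3.4,0,-5.4],"twist":[0,0,0]},
  {"translation":[2,0,-8],"twist":[0,0,0]},
  {"translation":[0,0,-11],"twist":[0,0,0]},
  {"translation":[-2.3,0,-14],"twist":[0,0,0]},
  {"translation":[-4.4,0,-17.4],"twist":[0,0,0]},
])

```text
time_s: 9.75
tool_pos: [0.4873, -0.0615, 0.1604]
tcp_rot: [3.124, -0.787, 1.594]
contact_force: [0.6, 0.0, -1.7]
opening: 0.486
finger_force: 19.9
```

```bash
cat >> h.py <<'E'
def goR(p,R):
    s=robot.state();q=np.array(s["tool_pos"]);R0=Ro.from_euler('xyz',s["tcp_rot"])
    print(p,"->",(R0.inv().apply(np.array(p)-q)*100).round(1).tolist(),np.degrees((R0.inv()*R).as_rotvec()).round(1).tolist())
E
python3 - <<'E'
from meas import *
go()
z=np.load('side0.npz');X=cloud(z['d'],dict(mtx=z['K'],T=z['T']))
g=(X[...,1]>-.5)&(X[...,1]<-.13)&(X[...,0]>.35)&(X[...,0]<.95)&(X[...,2]>.013)&(X[...,2]<.035)&(z['d']>0)
k,l,st,_=cv2.connectedComponentsWithStats(g.astype(np.uint8))
for i in np.argsort(-st[1:,4])[:3]+1: print(st[i],cv2.minAreaRect(X[l==i][:,:2].astype(np.float32)))
for n in("side","wrist"):
    c=calibration(n);p,d=snapshot(n);X=cloud(d,c);h=cv2.cvtColor(p,cv2.COLOR_RGB2HSV)
    g=(h[...,0]>35)&(h[...,0]<80)&(h[...,1]>100)&(X[...,2]>.11)&(X[...,2]<.215)&(X[...,0]>.45)&(X[...,0]<.53)&(X[...,1]>-.2)&(X[...,1]<.1)
    for y in np.arange(-.18,.1,.02):
        q=X[g&(abs(X[...,1]-y)<.01)]
        if len(q)>3: print(n,round(y,2),len(q),"z",q[:,2].min().round(3),q[:,2].max().round(3))
for a in(20,38): goR((.52,-.2,.16) if a==20 else (.6,-.32,.14),Ro.from_euler('z',-a,degrees=True)*target(45,91))
E
```

```text
t 9.75 p [ 0.4873 -0.0615  0.1604] rpy [179.  -45.1  91.3] q [-0.52  0.35  2.09  0.7   1.26 -0.95] open 44.3 F [ 0.6  0.  -1.7] ff 19.9
[ 236  222  128   58 1914] ((0.6421865820884705, -0.3144567608833313), (0.2632932960987091, 0.36794719099998474), 88.82859802246094)
[ 201  239   30   63 1292] ((0.39501893520355225, -0.36993423104286194), (0.25949135422706604, 0.0900028795003891), 89.86084747314453)
[350 266  69  23 625] ((0.8513719439506531, -0.46535900235176086), (0.06889082491397858, 0.1971164047718048), 89.99849700927734)
side -0.14 11 z 0.162 0.194
side -0.12 39 z 0.159 0.174
side -0.1 24 z 0.158 0.175
wrist -0.1 1894 z 0.156 0.179
wrist -0.08 806 z 0.157 0.195
wrist -0.06 1932 z 0.154 0.188
wrist -0.04 1377 z 0.155 0.178
wrist -0.02 765 z 0.156 0.173
wrist -0.0 314 z 0.158 0.168
wrist 0.02 6 z 0.158 0.159
(0.52, -0.2, 0.16) -> [-9.8, 3.0, -9.5] [-13.8, -0.2, 14.1]
(0.6, -0.32, 0.14) -> [-19.8, 10.9, -16.5] [-26.5, -0.5, 26.8]
```

Run:
```python
from h import *
R=Ro.from_euler('z',-36,degrees=True)*target(45,91)
goR((.64,-.31,.14),R)
```

```text
(0.64, -0.31, 0.14) -> [-19.1, 14.9, -15.8] [-25.1, -0.5, 25.4]
```

>>> jog_arm([
  {"translation":[-2.4,1.5,-2],"twist":[-3.5,0,3.5]},
  {"translation":[-4.8,3.5,-4],"twist":[-7,0,7]},
  {"translation":[-7.2,5.5,-6],"twist":[-10.5,0,10.5]},
  {"translation":[-9.6,7.5,-8],"twist":[-14,0,14]},
  {"translation":[-12,9.5,-10],"twist":[-17.5,-0.2,17.5]},
  {"translation":[-14.4,11.3,-12],"twist":[-21,-0.3,21]},
  {"translation":[-16.8,13,-14],"twist":[-25,-0.5,25]},
  {"translation":[-19.1,14.9,-15.8],"twist":[-25.1,-0.5,25.4]},
])

```text
time_s: 10.65
tool_pos: [0.6393, -0.3057, 0.138]
tcp_rot: [3.132, -0.785, 0.961]
contact_force: [1.3, 0.1, -1.8]
opening: 0.482
finger_force: 19.9
```

Run:
```python
from h import *
go()
R=Ro.from_euler('z',-36,degrees=True)*target(45,91)
goR((.64,-.31,.034),R)
c=calibration("wrist");p,d=snapshot("wrist");X=cloud(d,c)
h=cv2.cvtColor(p,cv2.COLOR_RGB2HSV)
g=(h[...,0]>35)&(h[...,0]<80)&(h[...,1]>100)&(X[...,2]>.09)&(X[...,2]<.17)&(X[...,1]<-.15)&(d<.35)
Q=X[g];e=np.array([np.sin(np.radians(36)),np.cos(np.radians(36))]);t=(Q[:,:2]-[.64,-.31])@e
for v in np.arange(-.1,.12,.02):
    q=Q[abs(t-v)<.01]
    if len(q)>20: print(round(v,2),len(q),q[:,2].min().round(3),q[:,2].max().round(3))
```

```text
t 10.65 p [ 0.6393 -0.3057  0.138 ] rpy [179.4 -45.   55.1] q [-0.75  0.57  1.77  0.89  1.12 -0.68] open 43.9 F [ 1.3  0.1 -1.8] ff 19.9
(0.64, -0.31, 0.034) -> [-7.6, 0.2, 7.1] [-0.2, 0.0, -0.2]
-0.04 992 0.133 0.163
-0.02 908 0.132 0.167
0.0 1885 0.133 0.164
0.02 1683 0.13 0.154
0.04 1047 0.126 0.152
0.06 527 0.135 0.146
0.08 92 0.133 0.141
```

>>> jog_arm([
  {"translation":[-2,0.1,2],"twist":[0,0,0]},
  {"translation":[-4.2,0.2,4],"twist":[0,0,0]},
  {"translation":[-5.8,0.2,5.5],"twist":[0,0,0]},
  {"translation":[-6.9,0.2,6.5],"twist":[0,0,0]},
  {"translation":[-7.4,0.2,6.9],"twist":[0,0,0]},
  {"translation":[-7.6,0.2,7.1],"twist":[0,0,0]},
  {"translation":[-7.6,0.2,7.1],"twist":[0,0,0]},
])

```text
time_s: 11.4
tool_pos: [0.6402, -0.3098, 0.0344]
tcp_rot: [3.129, -0.785, 0.967]
contact_force: [-1.0, 0.4, -0.3]
opening: 0.481
finger_force: 19.9
```

>>> jog_arm([
  {"translation":[-0.1,0,0.1],"twist":[0,0,0]},
  {"translation":[-0.2,0,0.2],"twist":[0,0,0]},
  {"translation":[-0.2,0,0.2],"twist":[0,0,0]},
])

```text
time_s: 11.7
tool_pos: [0.6401, -0.3098, 0.0313]
tcp_rot: [3.129, -0.785, 0.967]
contact_force: [0.3, 0.2, -0.9]
opening: 0.478
finger_force: 19.9
```

>>> jog_arm([
  {"translation":[-0.1,0,0.1],"twist":[0,0,0]},
  {"translation":[-0.2,0,0.2],"twist":[0,0,0]},
  {"translation":[-0.2,0,0.2],"twist":[0,0,0]},
])

```text
time_s: 12.0
tool_pos: [0.6401, -0.3099, 0.0282]
tcp_rot: [3.13, -0.785, 0.966]
contact_force: [-0.7, -0.3, 0.7]
opening: 0.481
finger_force: 20.0
```

>>> jog_arm([
  {"translation":[0,0,0],"twist":[0,0,0]},
  {"translation":[0,0,0],"twist":[0,0,0]},
  {"translation":[0,0,0],"twist":[0,0,0]},
  {"translation":[0,0,0],"twist":[0,0,0]},
], grip=6.5)

```text
time_s: 12.4
tool_pos: [0.64, -0.3096, 0.0281]
tcp_rot: [3.13, -0.785, 0.966]
contact_force: [0.1, -0.1, 0.8]
opening: 0.712
finger_force: 0.0
```

>>> jog_arm([
  {"translation":[0,0,-1],"twist":[0,0,0]},
  {"translation":[0,0,-3],"twist":[0,0,0]},
  {"translation":[0,0,-6],"twist":[0,0,0]},
  {"translation":[0,0,-10],"twist":[0,0,0]},
  {"translation":[0,0,-14],"twist":[0,0,0]},
  {"translation":[2,0,-18],"twist":[0,0,0]},
  {"translation":[2,0,-18],"twist":[0,0,0]},
])

```text
time_s: 13.1
tool_pos: [0.5741, -0.4062, 0.1765]
tcp_rot: [3.118, -0.782, 0.972]
contact_force: [0.6, -0.8, 0.6]
opening: 0.712
finger_force: 0.0
```

Run:
```python
from meas import *
go()
a=[]
for n in("scene","side"):
    p=meas(n)
    c=calibration(n);p,d=snapshot(n);X=cloud(d,c);h=cv2.cvtColor(p,cv2.COLOR_RGB2HSV)
    g=(h[...,0]>35)&(h[...,0]<85)&(h[...,1]>90)&(X[...,2]>.02)&(X[...,2]<.07)&(abs(X[...,0]-.64)<.15)&(abs(X[...,1]+.31)<.12)
    Q=X[g];print("short",len(Q),cv2.minAreaRect(Q[:,:2].astype(np.float32)),Q[:,2].max())
    x,y,w,h2=(170,110,230,170) if n=="scene" else (190,110,190,170)
    a.append(cv2.resize(p[y:y+h2,x:x+w],(400,330)))
cv2.imwrite("pics/f.png",np.hstack(a)[...,::-1])
```

```text
t 13.1 p [ 0.5741 -0.4062  0.1765] rpy [178.7 -44.8  55.7] q [-0.91  0.55  1.72  0.79  1.26 -0.71] open 64.9 F [ 0.6 -0.8  0.6] ff 0.0
[287 165  41  13 320] c 0.435 0.089 wh [0.174 0.043] dir [-0.01 -1.  ] y 0.002 0.176 ztop 0.085
[302 180  45  17 388] c 0.553 0.079 wh [0.043 0.186] dir [ 0.01 -1.  ] y -0.014 0.173 ztop 0.087
[320 192  36  20 205] c 0.643 0.073 wh [0.03  0.166] dir [ 0.18 -0.98] y -0.009 0.155 ztop 0.088
short 421 ((0.645466685295105, -0.31044280529022217), (0.15069983899593353, 0.038731448352336884), 52.960968017578125) 0.04361693315499515
[271 164  14  22 167] c 0.639 0.072 wh [0.036 0.161] dir [ 0.12 -0.99] y -0.007 0.154 ztop 0.09
short 268 ((0.6398787498474121, -0.31768107414245605), (0.13936947286128998, 0.03354717791080475), 50.499141693115234) 0.046461676298378496
```

View pics/f.png

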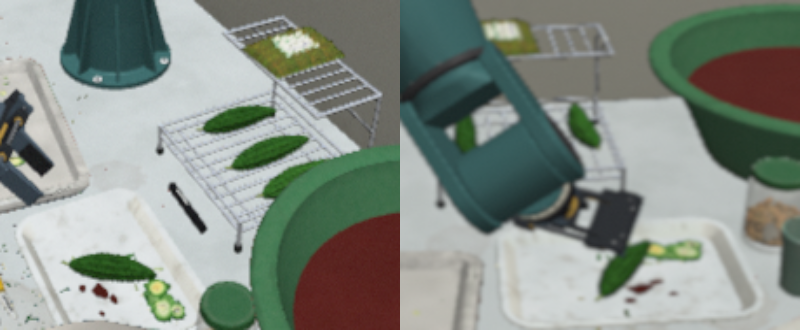

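Final picture: three long gourds lie separately on the rack (scene crop (238,118), (270,152) and (290,180)). The short one lies flat in the tray at (112,267), the marker is untouched at (187,205), and the arm is clear. Handing in.

```bash
python3 -c "
from bench import robot
print(robot.close_job())"
```

```text
the job is handed in; nothing more can be done
None
```

I handed the job in at about 13 s with no verdict shown: the three long gourds lie front to back on the lower shelf, at least about 90 mm apart centre to centre, and the short one lies flat in the tray; while releasing gourd_a a finger pressed the rack rim (about 40 N sideways at the wrist) until I narrowed the grip.

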